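# Fit the blank lid onto a trap's slanted port

## Task

Close the slanted port of the steel trap with the aluminium blank lid that lies on the rubber mat: lift the lid, turn it until its four holes line up with the port's four studs, slide it on until it sits flush on the port's flange all round, and let go of it. Guide it down the studs in your grip instead of dropping it onto the port, and leave the knob tray, the wrench and the jar where they are.

Things in the scene. Friction and masses are not known exactly. Their poses are not given: they have to be found in the camera images.
- lid: Loose blank lid, ~0.55 kg: aluminium disc 150 mm across, black bridge handle on top, lying flat on the mat, handle up. Origin: centre of its underside (a flat sealing face 102 mm across; the rim round it is 1.5 mm higher); z to the handle side, x along the handle bar. Disc top at z = 11.5 mm. Four through holes of 14 mm on a 60 mm radius at 45, 135, 225, 315 deg from x: any quarter turn fits.
- lid_grip (a point): Centre of the lid's handle bar, where to grasp it, 47.5 mm above the lid's origin along its z. The flat-sided black bar is 94 mm long (lid's x), 14 mm wide (lid's y, grip it across this) and 16 mm high, with 28 mm free below it; it stands on two 12 mm round posts at x = -35 and +35 mm.
- port: Slanted port, fixed to the trap: round steel flange 150 mm across, 80 mm bore, black O-ring. Origin: centre of its flat sealing face, 140 mm above the bench. z points out of it, 30 deg from vertical, leaning to the robot's side; y is level; x points up the slope, away from the robot. Lid fully home: its origin on this origin, its z along this z, its handle bar along this x or y.
- stud0 (a point): Tip of one of the port's four fixed steel studs, square to the port's face (along the port's z), on a 60 mm radius at 45, 135, 225 and 315 deg from the port's x. Each is 10 mm in diameter up to z = 28 mm above the face, then tapers to 5 mm at its tip at z = 36 mm. This one is at 45 deg.
- trap: Fixed trap vessel: aluminium base plate 220 x 170 mm with a steel pipe elbow carrying the port. Origin on the bench straight below the port face's centre, z up. Plate from x = -65 to +155 mm; at x = 115, y = +48 and -48 mm stand a valve 135 mm and a red gauge head 96 mm high. Trap and mat stand left and right of the robot's centre line, either way round.
- mat: Fixed black rubber mat under the lid, 200 x 200 x 4 mm. Origin at the centre of its underside, on the bench; its top is at 4 mm.
- tray: Bystander: a loose blue four-compartment tray 130 x 130 x 28 mm holding four black star knobs (not needed now). Origin at the centre of its underside.
- wrench: Bystander: a loose steel wrench 190 mm long lying on the bench. Origin at its middle, x along it.
- jar: Bystander: a loose amber jar with a white cap, 60 mm in diameter, 85 mm high, standing on the bench. Origin at the centre of its underside.

How it is judged:
On the way, in this order (a step that is already met when the one before it is completed fails the run):
1. the lid is held in the fingers, lifted clear of its mat (height (world z) of lid above 0.04 m and contact force between the fingers and lid above 1 N), for 0.2 s.
2. still held, the lid is on all four studs (z of lid in the frame of port below 0.026 m and z of lid_grip in the frame of port above 0.03 m and distance between lid and port below 0.03 m and angle between the z axis of lid and the z axis of port, either way round below 0.12 rad and contact force between the fingers and lid above 1 N), for 0.1 s.
At the end, for the whole second after the job is handed in: The lid sits on the port with all four studs through its holes, handle outward, its sealing face within 2.5 mm of the flange, its centre within 5 mm of the port's, and parallel to it within 2 degrees; it is at rest, and the tray, the wrench and the jar are within 30 mm of where they stood (distance between lid and port below 0.005 m and z of lid in the frame of port below 0.0025 m and z of lid_grip in the frame of port above 0.04 m and angle between the z axis of lid and the z axis of port, either way round below 0.035 rad and linear speed of lid below 0.01 m/s and distance of each of tray, wrench, jar from where it was at the start of the episode below 0.03 m); the robot touches nothing.
It fails at once if the lid was dropped down the studs onto the port (faster than 0.35 m/s) (distance between lid and port below 0.025 m and linear speed of lid above 0.35 m/s).
It fails at once if the knob tray was pushed more than 30 mm (distance of tray from where it was at the start of the episode above 0.03 m).
It fails at once if the wrench was pushed more than 30 mm (distance of wrench from where it was at the start of the episode above 0.03 m).
It fails at once if the jar was pushed more than 30 mm (distance of jar from where it was at the start of the episode above 0.03 m).
It also fails if it takes over 43 s, if anything falls off the work surface, if the arm or the gripper's body presses on something with over 40 N, if the wrist force passes 120 N, or if a joint passes its speed limit or range.

## Robot

A 6-joint arm with a two-finger parallel gripper is mounted at the origin on the work surface. World frame = base frame: x ahead of the robot, y to its left, z up, the work surface at z = 0. Lengths are in m, angles in rad, forces in N, time in s.
With the tool pointing down it reaches from about 0.325 to 0.775 m from the base axis. Payload 5.5 kg.
Tool frame: the origin (TCP) lies at the very end of the fingers, on their centre line; the grasp point (between the pads) lies 19 mm behind it; z points along the fingers, y is the direction in which the jaws open and shut (so a half turn about z gives the same grasp; the last joint's range is limited). The gripper opens to 88 mm and grips with 3 to 60 N. Pads are 20 mm wide; open, the fingers measure 115 mm over their backs; the gripper's body (75 mm by 178 mm) begins 61 mm behind the grasp point.
Start: joints at [1.09, 0.091, 1.231, -0, 1.82, -0.057], TCP at [0.247, 0.547, 0.223] pointing down, gripper open.
Joint ranges: [-2.87, 2.87], [-0.86, 2.18], [0.17, 2.46], [-1.51, 4.65], [0.06, 2.69], [-2.65, 2.65]. Speed limits (rad/s): [2.57, 2.57, 3.01, 3.14, 3.14, 3.14].

## Interface

Orientations are given as a rotation vector (axis times angle).
In Python, from bench import bot gives the robot as it stands.
- The arm moves only by the tool send_rows, never from a script. Its argument "increments" is a list of rows, each a list of 3 entries, a list of its own where there are three numbers: the shift along the tool's x, y, z in mm, then the turn, a rotation vector about the tool's x, y, z in degrees, then the opening, from 0 (shut) to 1 (fully open). In form: [[[x, y, z], [ax, ay, az], hand], ...]. A call has 1 to 10 rows; each row is the pose to reach, as a shift and turn from the pose measured when the call began, along the tool's axes at that moment; what a row does not reach only later rows make up. A row lasts 1/12 s, in which the tool goes at most 41.7 mm and 7.16 degrees, less where a joint would pass 70% of its speed; a pose out of reach is approached as far as the arm can. A call with a gripper value outside its range is refused whole. The fingers move at their own pace and stop on an object; "force" is the grip in N (left out, the last holds). Time passes only in rows, so rows that repeat a pose let the fingers close. It gives the time, the measured TCP pose, the force and the opening at its end, in the units of the state.
- bot.state(): the state, without advancing time (a new reading comes with each control period).
- bot.grab_frame(name): name is "scene" or "side" or "wrist"; returns a dict with "img" (400x640x3 uint8, red, green, blue), "camera_matrix" (3x3 intrinsics, pixels), "distortion" ([k1, k2, p1, p2, k3] as OpenCV has them; the pictures are not rectified), "position" and "attitude" of the camera in the world; the wrist camera has in their place "mount" (4x4, takes a point from camera to tool coordinates, whose origin is the TCP and whose axes are the flange's). Camera axes: x right, y down, z forward; pixel columns grow to the right and rows downward; lengths in m; the calibration is good to about 2 mm. A picture is of the moment at which its call begins: read the wrist's pose just before it. There is no depth.
- bot.finish_job(): hands the job in, once; it reports no verdict.
The state is a dict: "clock": time; "joint_pos": joint angles; "qvel": joint speeds; "joint_torque": joint torques, N m; "tool_pos": TCP position; "tool_rot": TCP orientation; "force": force on the tool from outside, world axes, zero at the start; "moment": the same for the moment, N m; "width": finger opening in m.
Only numpy, scipy, OpenCV 4.12 (cv2) and the standard library are available. Lean on these libraries where they do the work, as an engineer would, in place of code of your own. Each camera call takes 0.05 s, during which the arm holds its last target.

## Working session

There is one attempt and no reset: what is moved stays moved. The work goes in short steps, Python scripts to look and compute and a tool call to move; the robot and the scene stay as the last step left them, time stands still between calls to the robot, and variables do not carry over. Pictures are saved under pics/ and viewed, and the job is handed in when it is done.

Besides the shell and the picture viewer there is one more tool, called after "Call:" as name(argument=value, ...), one argument or row to a line, values as JSON. send_rows: Moves the arm, as the interface text tells. Its arguments: {"type":"object","properties":{"increments":{"type":"array"},"force":{"type":"number"}},"required":["increments"]}

```bash
mkdir -p pics; ls
python3 - <<'E'
from bench import bot
import cv2,pickle,numpy as np
s=bot.state();print(s)
d={}
for n in ("scene","side","wrist"):
    f=bot.grab_frame(n);d[n]=f
    cv2.imwrite(f"pics/{n}0.png",f["img"][:,:,::-1])
    print(n,{k:np.round(v,4).tolist() for k,v in f.items() if k!="img"})
d["state"]=s
pickle.dump(d,open("f0.pkl","wb"))
E
```

```text
pics
{'clock': 0.0, 'joint_pos': array([ 1.09031859e+00,  9.18355206e-02,  1.23188517e+00, -3.99883643e-05,
        1.81982295e+00, -5.67009947e-02]), 'qvel': array([-0.00225702,  0.00091127, -0.00049644, -0.0006761 ,  0.00198451,
        0.00112686]), 'joint_torque': array([-2.68785087e-03, -4.46435988e+01, -4.06455123e+01,  6.96546701e-02,
        2.91533140e-02, -1.50094402e-04]), 'tool_pos': array([0.24659475, 0.54664377, 0.22152128]), 'tool_rot': array([-6.60610840e-01, -3.07085834e+00,  2.97043056e-03]), 'force': array([-0.50350861, -0.14414305, -0.82347552]), 'moment': array([-0.00051667, -0.03161094,  0.02525072]), 'width': 0.08755899679560832}
scene {'camera_matrix': [[361.5824, 0.0, 323.4067], [0.0, 361.5824, 202.1197], [0.0, 0.0, 1.0]], 'distortion': [-0.0619, 0.0, 0.0, 0.0, 0.0], 'position': [1.39, -0.0215, 0.7139], 'attitude': [-1.5669, -1.7766, 0.914]}
side {'camera_matrix': [[382.9412, 0.0, 321.3536], [0.0, 382.9412, 200.6025], [0.0, 0.0, 1.0]], 'distortion': [-0.0722, 0.0, 0.0, 0.0, 0.0], 'position': [-0.015, -0.7057, 0.7803], 'attitude': [-2.088, 0.8716, -0.4532]}
wrist {'camera_matrix': [[288.6445, 0.0, 322.0826], [0.0, 288.6445, 196.5431], [0.0, 0.0, 1.0]], 'distortion': [-0.0029, 0.0, 0.0, 0.0, 0.0], 'mount': [[-0.0009, -0.9681, -0.2504, 0.0671], [1.0, -0.0008, -0.0005, -0.0001], [0.0003, -0.2504, 0.9681, -0.1623], [0.0, 0.0, 0.0, 1.0]]}
```

View pics/scene0.png

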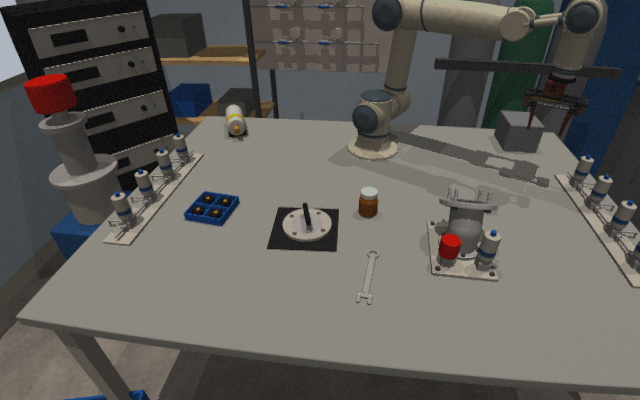

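View pics/side0.png

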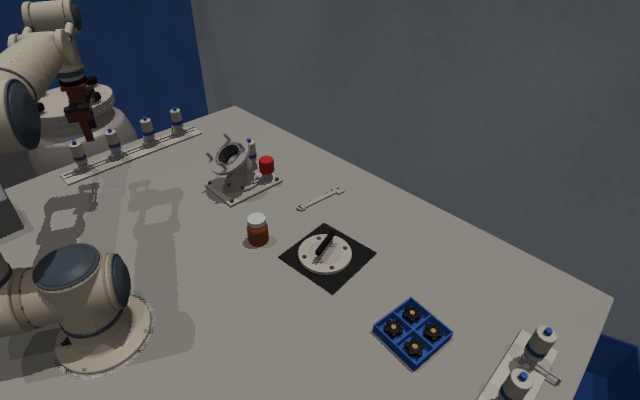

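View pics/wrist0.png

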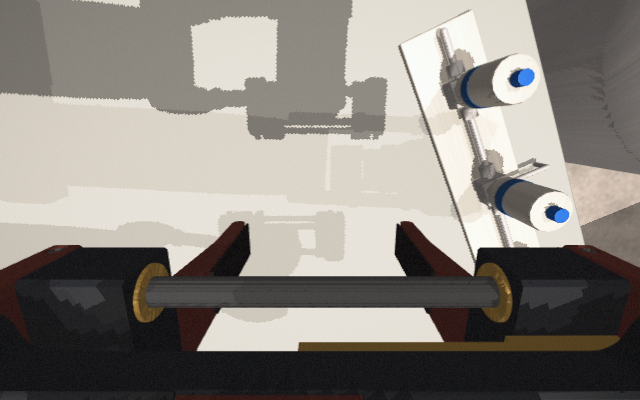

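The scene view shows the lid at about (307,224), the trap at about (465,235) on the robot's left, and the jar between them at (369,202). The wrench is at (369,277) and the tray at (212,208). Next I'll write helpers and enlarge the crops.

```bash
cat > h.py <<'E'
import numpy as np,cv2
from scipy.spatial.transform import Rotation as R
def campose(f,state=None):
    if "mount" in f:
        T=np.eye(4);T[:3,:3]=R.from_rotvec(state["tool_rot"]).as_matrix();T[:3,3]=state["tool_pos"]
        M=T@np.array(f["mount"]);return M[:3,:3],M[:3,3]
    return R.from_rotvec(f["attitude"]).as_matrix(),np.array(f["position"])
def proj(P,f,state=None):
    Rc,t=campose(f,state);p=(np.atleast_2d(P)-t)@Rc
    return cv2.projectPoints(p.reshape(-1,1,3),np.zeros(3),np.zeros(3),np.array(f["camera_matrix"]),np.array(f["distortion"]))[0].reshape(-1,2)
def ray(uv,f,state=None):
    Rc,t=campose(f,state)
    u=cv2.undistortPoints(np.array(uv,float).reshape(-1,1,2),np.array(f["camera_matrix"]),np.array(f["distortion"])).reshape(-1,2)
    return t,np.c_[u,np.ones(len(u))]@Rc.T
def onz(uv,z,f,state=None):
    t,d=ray(uv,f,state);return t+d*((z-t[2])/d[:,2])[:,None]
def crop(f,x0,y0,x1,y1,s,name):
    cv2.imwrite(name,cv2.resize(f["img"][y0:y1,x0:x1,::-1],None,fx=s,fy=s,interpolation=cv2.INTER_CUBIC))
E
python3 - <<'E'
import pickle;from h import *
d=pickle.load(open("f0.pkl","rb"))
crop(d["scene"],260,170,360,260,8,"pics/a1.png")
crop(d["scene"],415,175,515,285,5,"pics/a2.png")
crop(d["side"],190,120,290,210,6,"pics/a3.png")
s=d["side"];c=d["scene"]
print("lid",onz([[307,224]],.0155,c),onz([[325,253]],.0155,s))
print("jar",onz([[369,188]],.085,c),onz([[257,220]],.085,s))
print("tray",onz([[212,208]],.02,c),"wr",onz([[373,253],[365,300]],.005,c))
E
```

```text
lid [[ 0.55506371 -0.18678072  0.0155    ]] [[ 0.54578616 -0.19313455  0.0155    ]]
jar [[ 0.44063609 -0.00710699  0.085     ]] [[ 0.45279967 -0.01661406  0.085     ]]
tray [[ 0.51749308 -0.50404236  0.02      ]] wr [[ 6.46510021e-01  1.51599313e-02  5.00000000e-03]
 [ 8.13411645e-01 -6.79478183e-04  5.00000000e-03]]
```

View pics/a1.png

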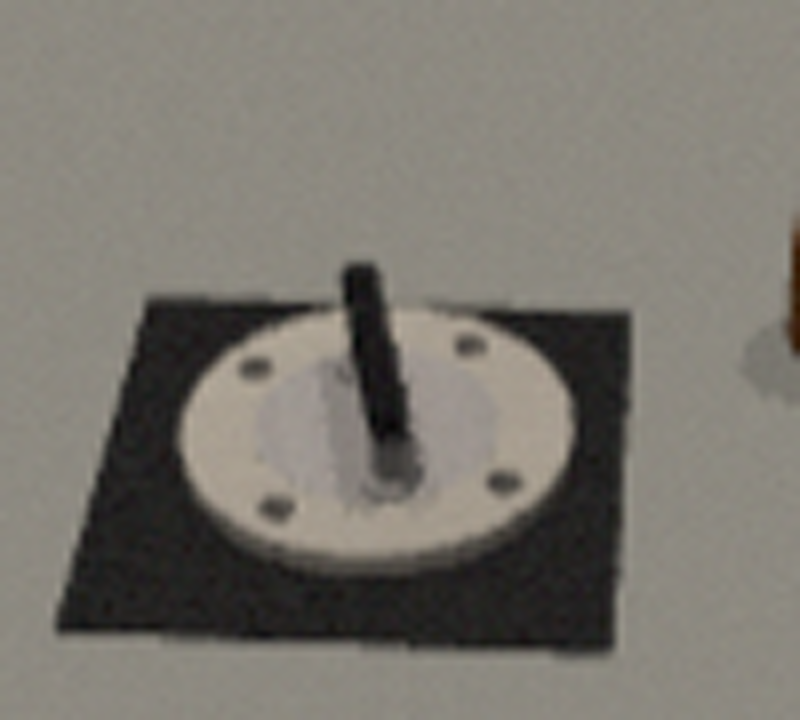

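View pics/a2.png

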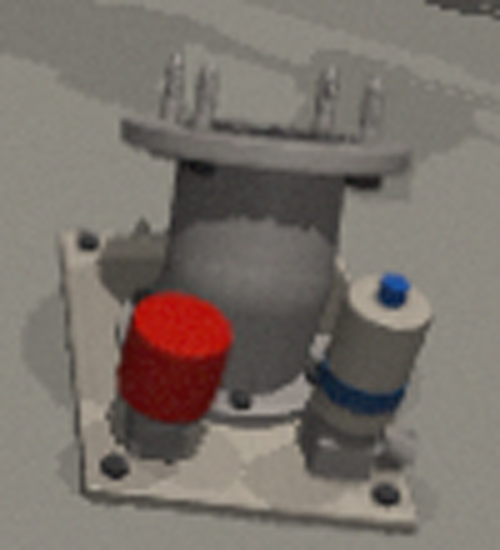

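View pics/a3.png

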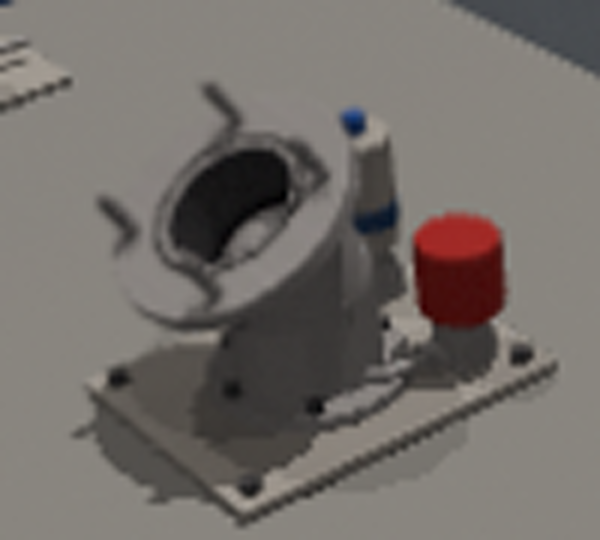

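```bash
cat >> h.py <<'E'
from scipy.optimize import least_squares
def portT(p,yaw):
    # z = 30deg from vertical leaning to robot (-x of trap), x up the slope
    a=np.pi/6
    Rz=R.from_euler('z',yaw).as_matrix()
    z=np.array([-np.sin(a),0,np.cos(a)]);y=np.array([0,1.,0]);x=np.cross(y,z)
    T=np.eye(4);T[:3,:3]=Rz@np.c_[x,y,z];T[:3,3]=[p[0],p[1],0.14 if len(p)<3 else p[2]];return T
def tf(T,P): return np.atleast_2d(P)@T[:3,:3].T+T[:3,3]
def circ(r,z,degs): 
    a=np.radians(degs);return np.c_[r*np.cos(a),r*np.sin(a),np.full(len(a),z)]
STUD=circ(.06,.036,[45,135,225,315.]);BASE=circ(.06,0,[45,135,225,315.])
HOLE=circ(.06,.0115,[45,135,225,315.])
def tool_increment(state,T):
    R0=R.from_rotvec(state["tool_rot"]).as_matrix()
    return (R0.T@(T[:3,3]-state["tool_pos"])*1000).round(2), np.degrees(R.from_matrix(R0.T@T[:3,:3]).as_rotvec()).round(2)
E
python3 - <<'E'
import pickle;from h import *
d=pickle.load(open("f0.pkl","rb"));s=d["side"];c=d["scene"]
ho=np.array([[257,368],[470,346],[504,482],[277,508]])/8+[260,170]
P=onz(ho,.0155,c);print(P.round(4),P.mean(0));
print(np.degrees(np.arctan2(*(P-P.mean(0))[:,1::-1].T)))
tips=np.array([[178,57],[210,68],[331,70],[375,80]])/5+[415,175]
st=np.array([[212,88],[105,203]])/6+[190,120]
# port frame: 45 (up,+y) 135(down,+y) 225(down,-y) 315(up,-y); scene right=+y, lower studs farther
def res(p,full=0):
    T=portT(p[:2],p[2]);q=proj(tf(T,STUD),c)
    q2=proj(tf(T,STUD),s)
    # order by column
    q=q[np.argsort(q[:,0])]
    r=np.r_[(q-tips).ravel(),(q2[[1,2]]-st).ravel()]
    return r
best=None
for y in (-.4,-.2,0,.2,.4):
  r=least_squares(res,[.6,.2,y])
  if best is None or r.cost<best.cost: best=r
print(best.x,best.cost,best.fun.round(1))
E
```

```text
[[ 0.5218 -0.2395  0.0155]
 [ 0.498  -0.1588  0.0155]
 [ 0.5782 -0.1347  0.0155]
 [ 0.6028 -0.2157  0.0155]] [ 0.55020952 -0.18718062  0.0155    ]
[-118.4725371   151.44031422   61.91477747  -28.4630988 ]
[ 0.5658925   0.24968953 -0.72515504] 200.51120189672002 [-0.  -3.7  5.1 -2.6 -1.7  7.5 -0.4  7.9 -8.4 10.5  5.5  4.5]
```

Run:
```python
import pickle;from h import *
d=pickle.load(open("f0.pkl","rb"));s=d["side"];c=d["scene"]
tips=np.array([[178,57],[210,68],[331,70],[375,80]])/5+[415,175]
st=np.array([[212,86],[102,200]])/6+[190,120]
pc=np.array([[65,235],[88,490],[412,525]])/5+[415,175]
def res(p):
    T=portT(p[:2],p[2]);q=proj(tf(T,STUD),c);q2=proj(tf(T,STUD),s)
    Rz=R.from_euler('z',p[2]).as_matrix();C=np.array([[-.065,-.085,p[3]],[.155,-.085,p[3]],[.155,.085,p[3]]])@Rz.T+[p[0],p[1],0]
    q=q[np.argsort(q[:,0])]
    return np.r_[(q-tips).ravel(),(q2[[0,1]]-st).ravel(),(proj(C,c)-pc).ravel()]
for y in (-.3,0,.3):
  r=least_squares(res,[.6,.2,y,.01]);print(r.x,r.cost,r.fun.round(1))
```

```text
[ 0.5588467   0.26053331 -0.04135012  0.00979111] 5.764778354668811 [-0.3 -0.1 -0.4 -0.6 -0.2 -0.1  0.1 -0.  -0.8 -1.6 -0.2 -1.8 -1.  -1.
 -0.9  0.3  1.1  0.6]
[ 0.5588467   0.26053331 -0.0413501   0.00979111] 5.76477835466901 [-0.3 -0.1 -0.4 -0.6 -0.2 -0.1  0.1 -0.  -0.8 -1.6 -0.2 -1.8 -1.  -1.
 -0.9  0.3  1.1  0.6]
[ 0.5588467   0.26053331 -0.04135011  0.00979111] 5.764778354668388 [-0.3 -0.1 -0.4 -0.6 -0.2 -0.1  0.1 -0.  -0.8 -1.6 -0.2 -1.8 -1.  -1.
 -0.9  0.3  1.1  0.6]
```

```bash
cat >> h.py <<'E'
def toolT(T,pt):  # tool pose with jaw along port/lid x axis..., pt in T frame: y=+x, z=-z, x=+y
    M=np.eye(4);Rm=T[:3,:3];M[:3,:3]=np.c_[Rm[:,1],Rm[:,0],-Rm[:,2]];M[:3,3]=tf(T,pt)[0];return M
E
python3 - <<'E'
from h import *;from bench import bot
s=bot.state();T=portT([.559,.2605],-.0413)
G=toolT(T,[0,-.03,.2]);print(G[:3,3],tool_increment(s,G))
E
```

```text
[0.45784662 0.23465441 0.31320508] (array([-320.85, -197.74,  -91.19]), array([-26.43, -17.76,  66.46]))
```

Call:
send_rows(
  increments=[
    [[-30,-20,-30],[-2.6,-1.8,6.6],1],
    [[-65,-40,-60],[-5.3,-3.6,13.3],1],
    [[-96,-60,-80],[-8,-5.3,20],1],
    [[-128,-80,-91],[-10.6,-7.1,26.6],1],
    [[-160,-100,-91],[-13.2,-8.9,33.2],1],
    [[-193,-119,-91],[-15.9,-10.7,39.9],1],
    [[-225,-138,-91],[-18.5,-12.4,46.5],1],
    [[-257,-158,-91],[-21.1,-14.2,53.2],1],
    [[-289,-178,-91],[-23.8,-16,59.8],1],
    [[-321,-198,-91],[-26.4,-17.8,66.5],1],
  ],
)

```text
clock: 0.98
tool_pos: [0.4584, 0.2325, 0.3133]
tool_rot: [1.942, 1.917, 0.495]
force: [-0.4, 0.3, 0.2]
width: 0.0876
```

Call:
send_rows(
  increments=[
    [[0,0,0],[0,0,0],1],
    [[0,0,0],[0,0,0],1],
  ],
)

```text
clock: 1.15
tool_pos: [0.4584, 0.2312, 0.3129]
tool_rot: [1.943, 1.915, 0.494]
force: [0.2, 0.5, -0.1]
width: 0.0877
```

Run:
```python
from h import *;from bench import bot
import pickle
s=bot.state();T=portT([.559,.2605],-.0413);f=bot.grab_frame("wrist")
pickle.dump((s,f),open("f1.pkl","wb"))
print(s["clock"],s["joint_pos"].round(3),s["qvel"].round(3));G=toolT(T,[0,-.03,.2]);print(s["tool_pos"],tool_increment(s,G))
print(proj(tf(T,np.r_[STUD,BASE]),f,s).round(1))
cv2.imwrite("pics/w1.png",f["img"][:,:,::-1])
crop(f,200,60,440,240,3.3,"pics/w1z.png")
```

```text
1.15 [ 0.597 -0.506  1.666 -0.292  1.554  0.553] [ 0.041  0.023 -0.027  0.022  0.01  -0.018]
[0.45839794 0.23118723 0.31286246] (array([ 3.45, -0.35, -0.62]), array([-0.62, -0.33,  1.44]))
[[363.3 115.8]
 [285.2 113.8]
 [285.7 190. ]
 [359.  191.9]
 [359.5 116.6]
 [289.2 114.8]
 [289.5 183.7]
 [355.8 185.4]]
```

View pics/w1z.png

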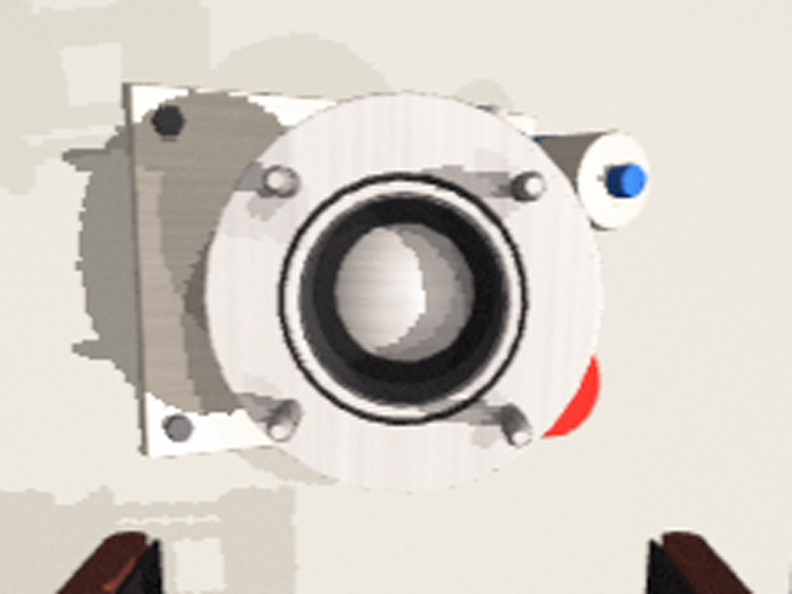

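View pics/w1.png

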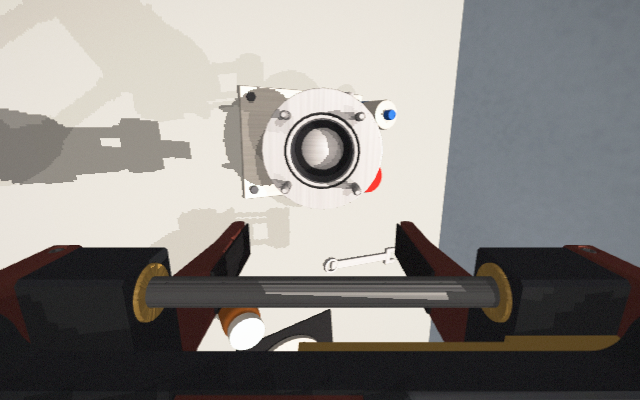

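Run:
```python
from h import *;import pickle
s,f=pickle.load(open("f1.pkl","rb"))
o=[]
for (x,y) in [(285,115),(361,115),(285,187),(357,188)]:
    o.append(cv2.resize(f["img"][y-15:y+15,x-18:x+18,::-1],None,fx=11,fy=10,interpolation=cv2.INTER_CUBIC)[:, :396])
cv2.imwrite("pics/st.png",np.vstack([np.hstack(o[:2]),np.hstack(o[2:])]))
```

```text
(no output)
```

View pics/st.png

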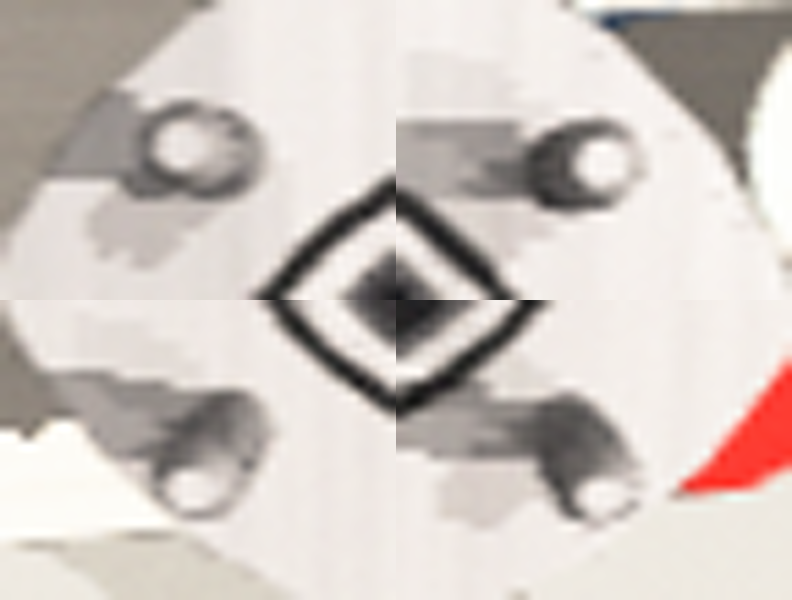

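Run:
```python
from h import *;import pickle
s,f=pickle.load(open("f1.pkl","rb"))
tip=np.array([[361.45,115.75],[282.9,114.05],[283.45,190.55],[357.55,192.05]])
fl=(np.array([[404,92],[205,297],[602,285],[410,491],[253,425]])+.5)/3.3-.5+[200,60]  # flange edge hits
def res(p,n):
    T=portT(p[:n],p[-1]);q=proj(tf(T,STUD),f,s)
    c=proj(tf(T,circ(.075,0,np.arange(0,360,1.))),f,s)
    e=[np.linalg.norm(c-u,axis=1).min() for u in fl]
    return np.r_[(q-tip).ravel(),e]
for n in (2,3):
    r=least_squares(res,[.559,.2605,.14][:n]+[-.04]);print(r.x,r.cost,r.fun.round(2))
def res2(p):
    T=portT(p[:3],0);T[:3,:3]=R.from_rotvec(p[3:]).as_matrix()@T[:3,:3]
    return (proj(tf(T,STUD),f,s)-tip).ravel()
r=least_squares(res2,[.559,.26,.14,0,0,0]);print(r.x,r.fun.round(2))
```

```text
Traceback (most recent call last):
TypeError: res() missing 1 required positional argument: 'n'
```

Run:
```python
from h import *;import pickle
s,f=pickle.load(open("f1.pkl","rb"))
tip=np.array([[361.45,115.75],[282.9,114.05],[283.45,190.55],[357.55,192.05]])
fl=(np.array([[404,92],[205,297],[602,285],[410,491],[253,425]])+.5)/3.3-.5+[200,60]
def res(p):
    T=portT(p[:-1],p[-1]);q=proj(tf(T,STUD),f,s)
    c=proj(tf(T,circ(.075,0,np.arange(0,360,1.))),f,s)
    e=[np.linalg.norm(c-u,axis=1).min() for u in fl]
    return np.r_[(q-tip).ravel(),e]
for n in (2,3):
    r=least_squares(res,[.559,.2605,.14][:n]+[-.04]);print(r.x,r.cost,r.fun.round(2))
def res2(p):
    T=portT(p[:3],0);T[:3,:3]=R.from_rotvec(p[3:]).as_matrix()@T[:3,:3]
    return (proj(tf(T,STUD),f,s)-tip).ravel()
r=least_squares(res2,[.559,.26,.14,0,0,0]);print(r.x,r.fun.round(2))
```

```text
[ 0.55663741  0.26050696 -0.03619374] 0.9430644532053281 [-0.03 -0.03  0.11  0.05  0.54 -0.12 -0.08 -0.    0.63  0.51  0.44  0.79
  0.28]
[ 0.5569967   0.26043523  0.13888833 -0.04036377] 0.9260891374622904 [-0.25  0.12  0.18 -0.08  0.32 -0.48 -0.53 -0.11  0.45  0.42  0.29  0.67
  0.44]
[ 0.5557432   0.26023708  0.14038571 -0.00849637  0.0142619  -0.04330534] [-0.05 -0.04 -0.   -0.14  0.2   0.09 -0.14  0.11]
```

```bash
cat >> h.py <<'E'
def lidT(p,yaw):
    T=np.eye(4);T[:3,:3]=R.from_euler('z',yaw).as_matrix();T[:3,3]=[p[0],p[1],.004];return T
E
python3 - <<'E'
from h import *;from bench import bot
s=bot.state();G=toolT(lidT([.549,-.189],np.radians(-73.3)),[0,-.03,.2]);print(G[:3,3],tool_increment(s,G))
E
```

```text
[ 0.52026533 -0.19762082  0.204     ] (array([-428.13,    4.53,  131.26]), array([ 25.57, -18.2 ,  70.9 ]))
```

Call:
send_rows(
  increments=[
    [[-35,0,11],[2.1,-1.5,5.9],1],
    [[-71,1,22],[4.3,-3,11.8],1],
    [[-107,1,33],[6.4,-4.5,17.7],1],
    [[-143,1,44],[8.5,-6,23.6],1],
    [[-178,2,55],[10.6,-7.6,29.5],1],
    [[-214,2,66],[12.8,-9.1,35.5],1],
    [[-250,3,77],[14.9,-10.6,41.4],1],
    [[-285,3,88],[17,-12.1,47.3],1],
    [[-321,3,99],[19.2,-13.6,53.2],1],
    [[-357,4,110],[21.3,-15.2,59.1],1],
  ],
)

```text
clock: 2.03
tool_pos: [0.511, -0.1266, 0.2215]
tool_rot: [2.983, 0.755, 0.095]
force: [0.4, 0.2, -0.5]
width: 0.0879
```

Run:
```python
from h import *;from bench import bot
s=bot.state();G=toolT(lidT([.549,-.189],np.radians(-73.3)),[0,-.03,.2]);print(G[:3,3],tool_increment(s,G))
```

```text
[ 0.52026533 -0.19762082  0.204     ] (array([-26.49,  65.43,  21.45]), array([ 4.12, -2.99, 11.7 ]))
```

Call:
send_rows(
  increments=[
    [[-13,33,11],[2,-1.5,5.9],1],
    [[-26,65,21],[4.1,-3,11.7],1],
    [[-26.5,65.5,21.5],[4.1,-3,11.7],1],
    [[-26.5,65.5,21.5],[4.1,-3,11.7],1],
  ],
)

```text
clock: 2.37
tool_pos: [0.5207, -0.1984, 0.2009]
tool_rot: [-3.105, -0.455, 0.007]
force: [-0.9, 0.2, 0.9]
width: 0.0877
```

Run:
```python
from h import *;from bench import bot
import pickle
s=bot.state();f=bot.grab_frame("wrist");pickle.dump((s,f),open("f2.pkl","wb"))
L=lidT([.549,-.189],np.radians(-73.3));G=toolT(L,[0,-.03,.2])
print(s["clock"],s["joint_pos"].round(3),s["tool_pos"],tool_increment(s,G))
print(proj(tf(L,HOLE),f,s).round(1), proj(tf(L,[[0,-.047,.0555],[0,.047,.0555]]),f,s))
crop(f,200,60,440,240,3.3,"pics/w2z.png")
```

```text
2.3667 [-0.425 -0.022  1.385  0.     1.784  0.854] [ 0.52066108 -0.19836033  0.20086106] (array([-0.18, -0.83, -3.13]), array([-0.22,  0.24, -0.01]))
[[357.9 118.1]
 [284.8 118.2]
 [287.1 189.2]
 [355.8 189.2]] [[321.22255567 202.55653889]
 [321.04962472 113.06156601]]
```

View pics/w2z.png

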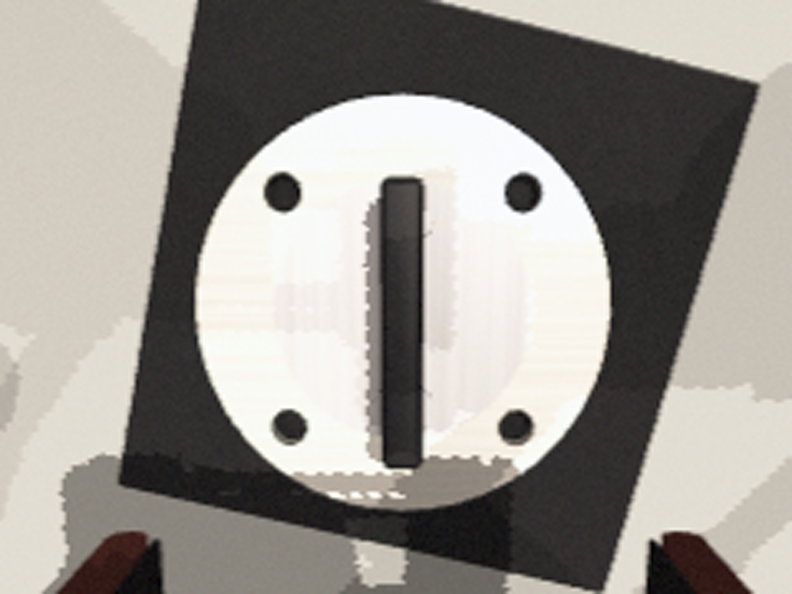

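Run:
```python
from h import *;import pickle
s,f=pickle.load(open("f2.pkl","rb"))
g=cv2.cvtColor(f["img"],cv2.COLOR_RGB2GRAY);m=[]
for u,v in [(358,118),(285,118),(287,189),(356,189)]:
    w=np.clip(150-g[v-9:v+10,u-9:u+10].astype(float),0,None);yy,xx=np.mgrid[v-9:v+10,u-9:u+10]
    m.append([(w*xx).sum()/w.sum(),(w*yy).sum()/w.sum()])
m=np.array(m);print(m.round(1))
r=least_squares(lambda p:(proj(tf(lidT(p[:2],p[2]),HOLE),f,s)-m).ravel(),[.549,-.189,-1.28]);print(r.x,np.degrees(r.x[2]),r.fun.round(2))
L=lidT(r.x[:2],r.x[2])
print(proj(tf(L,[[0,-.047,.0555],[0,.047,.0555]]),f,s))
for h in (.1,.0285):
    print(tool_increment(s,toolT(L,[0,0,h])))
```

```text
[[358.1 118. ]
 [285.2 117.8]
 [287.2 188.9]
 [356.  189. ]]
[ 0.54936252 -0.18917766 -1.28200179] -73.4532918865852 [ 0.06 -0.05 -0.05 -0.    0.06  0.01 -0.07  0.04]
[[321.35805357 202.29567149]
 [321.44518833 112.75618986]]
(array([30.53, -0.18, 96.74]), array([-0.22,  0.24,  0.14]))
(array([3.0830e+01, 1.0000e-01, 1.6824e+02]), array([-0.22,  0.24,  0.14]))
```

Call:
send_rows(
  increments=[
    [[10,0,32],[-0.1,0.1,0],1],
    [[21,0,64],[-0.2,0.2,0.1],1],
    [[30.5,0,97],[-0.2,0.2,0.1],1],
    [[30.8,0,125],[-0.2,0.2,0.1],1],
    [[30.8,0,148],[-0.2,0.2,0.1],1],
    [[30.8,0,162],[-0.2,0.2,0.1],1],
    [[30.8,0,167],[-0.2,0.2,0.1],1],
    [[30.8,0,167],[-0.2,0.2,0.1],1],
    [[30.8,0,167],[-0.2,0.2,0.1],1],
  ],
)

```text
clock: 3.17
tool_pos: [0.551, -0.1876, 0.0378]
tool_rot: [3.105, 0.458, 0.008]
force: [0.3, 0.0, 0.6]
width: 0.0878
```

Run:
```python
from h import *;from bench import bot
s=bot.state();L=lidT([.54936,-.18918],-1.282);print(s["tool_pos"],tool_increment(s,toolT(L,[0,0,.0285])))
f=bot.grab_frame("wrist");cv2.imwrite("pics/w3.png",f["img"][:,:,::-1])
```

```text
[ 0.55098275 -0.18759199  0.03780312] (array([-2.04,  1.03,  5.3 ]), array([ 0.19, -0.25,  0.24]))
```

View pics/w3.png

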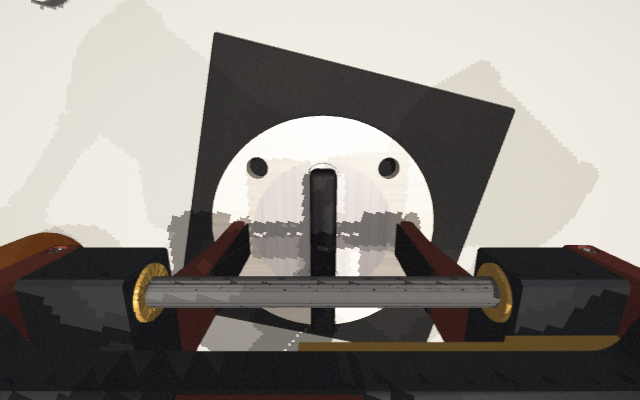

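The wrist view shows the bar centred between the fingers at about column 322. I'll make a small correction and then close.

Call:
send_rows(
  increments=[
    [[-2,1,5],[0.2,-0.2,0.2],1],
    [[-2,1,5],[0.2,-0.2,0.2],1],
    [[-2,1,5],[0.2,-0.2,0.2],1],
  ],
)

```text
clock: 3.47
tool_pos: [0.55, -0.1899, 0.0341]
tool_rot: [3.108, 0.452, 0.004]
force: [-0.1, -1.0, -0.7]
width: 0.0878
```

Run:
```python
from h import *;from bench import bot
s=bot.state();L=lidT([.54936,-.18918],-1.282);print(s["tool_pos"],s["qvel"].round(3),tool_increment(s,toolT(L,[0,0,.0285])))
```

```text
[ 0.55001269 -0.18989226  0.03411584] [0.001 0.005 0.003 0.002 0.002 0.001] (array([-0.43, -0.87,  1.61]), array([ 0.07, -0.15, -0.01]))
```

Call:
send_rows(
  increments=[
    [[0,-0.8,1],[0,0,0],0],
    [[0,-0.8,1],[0,0,0],0],
    [[0,-0.8,1],[0,0,0],0],
    [[0,-0.8,1],[0,0,0],0],
    [[0,-0.8,1],[0,0,0],0],
    [[0,-0.8,1],[0,0,0],0],
    [[0,-0.8,1],[0,0,0],0],
    [[0,-0.8,1],[0,0,0],0],
    [[0,-0.8,1],[0,0,0],0],
    [[0,-0.8,1],[0,0,0],0],
  ],
  force=55,
)

```text
clock: 4.3
tool_pos: [0.5498, -0.1891, 0.0331]
tool_rot: [3.108, 0.452, 0.004]
force: [0.3, 0.8, 0.5]
width: 0.0248
```

Run:
```python
from h import *;from bench import bot
s=bot.state();L=lidT([.54936,-.18918],-1.282);print(s["tool_pos"],s["width"],s["force"],tool_increment(s,toolT(L,[0,0,.0285])))
```

```text
[ 0.54977369 -0.18911793  0.03311609] 0.024773334565269298 [0.32287774 0.82550997 0.47902201] (array([-0.42, -0.06,  0.61]), array([ 0.07, -0.15, -0.01]))
```

Width is 25 mm and still closing, so I'll give it a few more rows and then lift.

Call:
send_rows(
  increments=[
    [[0,0,0],[0,0,0],0],
    [[0,0,0],[0,0,0],0],
    [[0,0,0],[0,0,0],0],
    [[0,0,0],[0,0,0],0],
    [[0,0,0],[0,0,0],0],
  ],
)

```text
clock: 4.72
tool_pos: [0.5497, -0.1889, 0.0331]
tool_rot: [3.108, 0.452, 0.004]
force: [-0.4, 1.5, 0.1]
width: 0.0138
```

Run:
```python
from h import *;from bench import bot
s=bot.state();L=lidT([.54936,-.18918],-1.282);print(s["tool_pos"],s["width"],s["force"],tool_increment(s,toolT(L,[0,0,.0285])))
```

```text
[ 0.54971197 -0.18893188  0.03309318] 0.013816683041995147 [-0.40459909  1.54670988  0.05096943] (array([-0.41,  0.14,  0.59]), array([ 0.05, -0.14, -0.  ]))
```

Call:
send_rows(
  increments=[
    [[0,0,-8],[0,0,0],0],
    [[0,0,-25],[0,0,0],0],
    [[0,0,-50],[0,0,0],0],
    [[0,0,-80],[0,0,0],0],
    [[0,0,-110],[0,0,0],0],
    [[0,0,-140],[0,0,0],0],
    [[0,0,-170],[0,0,0],0],
    [[0,0,-200],[0,0,0],0],
    [[0,0,-220],[0,0,0],0],
    [[0,0,-230],[0,0,0],0],
  ],
)

```text
clock: 5.55
tool_pos: [0.5494, -0.1892, 0.2664]
tool_rot: [3.106, 0.451, 0.009]
force: [-0.2, 0.2, -5.6]
width: 0.0135
```

Run:
```python
from h import *;from bench import bot
import pickle
s=bot.state();f=bot.grab_frame("wrist");pickle.dump((s,f),open("f4.pkl","wb"));cv2.imwrite("pics/w4.png",f["img"][:,:,::-1])
print(s["tool_pos"],s["width"],s["force"],s["joint_pos"].round(2))
T=portT([.5567,.2605],-.038);G=toolT(T,[0,0,.0285+.10]);print(G[:3,3],tool_increment(s,G))
# predicted holes in tool frame if nominal grasp
L=np.eye(4);M=np.linalg.inv(toolT(L,[0,0,.0285]))
Tt=np.eye(4);Tt[:3,:3]=R.from_rotvec(s["tool_rot"]).as_matrix();Tt[:3,3]=s["tool_pos"]
print(proj(tf(Tt@M,HOLE),f,s).round(1))
```

```text
[ 0.54942719 -0.18922535  0.26641619] 0.013544271122879831 [-0.17558024  0.18171776 -5.63510572] [-0.39  0.05  1.2   0.    1.89  0.89]
[0.49249638 0.26294091 0.25128426] (array([  74.01, -449.72,   14.  ]), array([-25.64,  18.5 , -69.58]))
[[388.9 165.5]
 [253.  165.6]
 [260.4 286.5]
 [382.  286.4]]
```

View pics/w4.png

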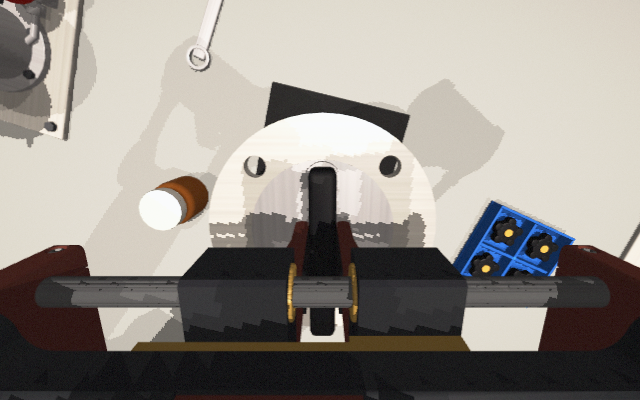

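Call:
send_rows(
  increments=[
    [[6,-30,-15],[-1.8,1.3,-4.8],0],
    [[12,-68,-25],[-3.9,2.8,-10.5],0],
    [[18,-106,-30],[-6,4.4,-16.5],0],
    [[24,-144,-30],[-8.2,5.9,-22.3],0],
    [[30,-182,-30],[-10.4,7.5,-28.2],0],
    [[36,-220,-30],[-12.6,9.1,-34.2],0],
    [[43,-258,-30],[-14.8,10.7,-40.2],0],
    [[49,-296,-30],[-17,12.3,-46.2],0],
    [[55,-334,-28],[-19.2,13.8,-52],0],
    [[60,-365,-25],[-20.9,15.1,-56.7],0],
  ],
)

```text
clock: 6.43
tool_pos: [0.5013, 0.1802, 0.2881]
tool_rot: [2.224, 1.694, 0.43]
force: [0.3, -0.2, -5.6]
width: 0.0137
```

```bash
cat > chk.py <<'E'
from h import *;from bench import bot
import sys
s=bot.state();T=portT([.5567,.2605],-.038);h=float(sys.argv[1])
print(s["clock"],s["tool_pos"].round(4),s["width"].round(4),s["force"].round(1),s["moment"].round(2),s["joint_pos"].round(2))
print(tool_increment(s,toolT(T,[0,0,.0285+h])))
E
python3 chk.py .1
```

```text
Traceback (most recent call last):
  File "chk.py", line 4, in <module>
    print(s["clock"],s["tool_pos"].round(4),s["width"].round(4),s["force"].round(1),s["moment"].round(2),s["joint_pos"].round(2))
                                            ^^^^^^^^^^^^^^^^
AttributeError: 'float' object has no attribute 'round'
```

```bash
sed -i 's/s\["width"\].round(4)/round(s["width"],4)/' chk.py; python3 chk.py .1
```

```text
6.4333 [0.5013 0.1802 0.2881] 0.0137 [ 0.3 -0.2 -5.6] [ 0.03  0.75 -0.02] [ 0.44 -0.41  1.62 -0.24  1.56  0.66]
(array([ 75.83, -43.95,  24.28]), array([ -4.8 ,   3.35, -12.48]))
```

Call:
send_rows(
  increments=[
    [[25,-15,4],[-1.6,1.1,-4.2],0],
    [[50,-30,8],[-3.2,2.2,-8.3],0],
    [[70,-41,12],[-4.5,3.1,-11.7],0],
    [[76,-44,18],[-4.8,3.4,-12.5],0],
    [[76,-44,23],[-4.8,3.4,-12.5],0],
    [[76,-44,23],[-4.8,3.4,-12.5],0],
    [[76,-44,23],[-4.8,3.4,-12.5],0],
  ],
)

```text
clock: 7.02
tool_pos: [0.4921, 0.2619, 0.2512]
tool_rot: [1.962, 1.886, 0.502]
force: [-0.1, -0.1, -5.2]
width: 0.0134
```

```bash
python3 chk.py .1
python3 - <<'E'
from h import *;from bench import bot
import pickle
d={}
for n in ("wrist","side","scene"):
    d[n]=(bot.state(),bot.grab_frame(n))
pickle.dump(d,open("f5.pkl","wb"))
cv2.imwrite("pics/w5.png",d["wrist"][1]["img"][:,:,::-1])
crop(d["side"][1],180,90,290,200,5,"pics/s5.png")
crop(d["scene"][1],415,145,515,255,5,"pics/c5.png")
E
```

```text
7.0167 [0.4921 0.2619 0.2512] 0.0134 [-0.1 -0.1 -5.2] [-0.02  0.86 -0.01] [ 0.62 -0.41  1.71 -0.31  1.42  0.64]
(array([1.05, 0.3 , 0.13]), array([-0.11,  0.1 , -0.06]))
```

View pics/w5.png

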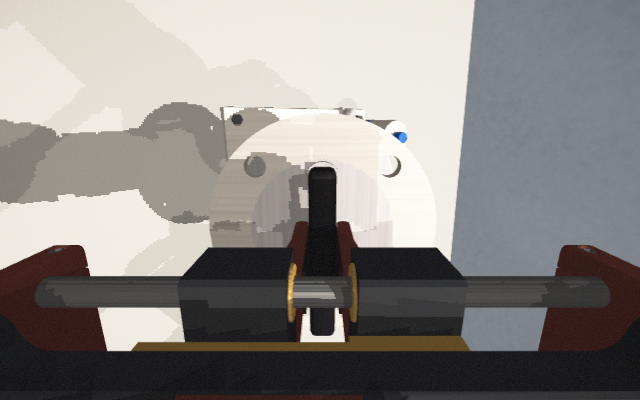

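View pics/s5.png

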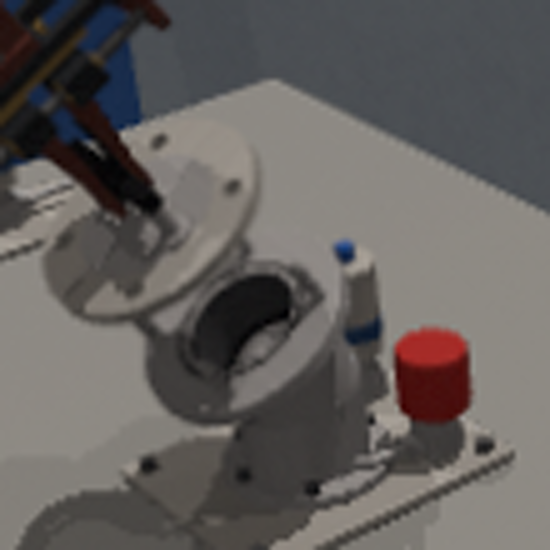

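View pics/c5.png

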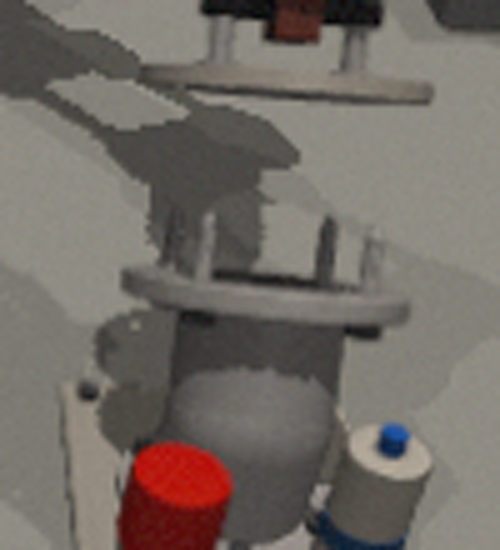

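Call:
send_rows(
  increments=[
    [[1.5,0,10],[-0.1,0.1,-0.1],0],
    [[1.5,-0.4,22],[-0.1,0.1,-0.1],0],
    [[1.5,-0.4,34],[-0.1,0.1,-0.1],0],
    [[1.5,-0.4,45],[-0.1,0.1,-0.1],0],
    [[1.5,-0.4,52],[-0.1,0.1,-0.1],0],
    [[1.5,-0.4,55],[-0.1,0.1,-0.1],0],
    [[1.5,-0.4,55],[-0.1,0.1,-0.1],0],
    [[1.5,-0.4,55],[-0.1,0.1,-0.1],0],
  ],
)

```text
clock: 7.83
tool_pos: [0.5199, 0.2626, 0.2054]
tool_rot: [1.958, 1.886, 0.509]
force: [-1.0, 0.0, -5.2]
width: 0.0136
```

```bash
python3 chk.py .045
cat > look.py <<'E'
from h import *;from bench import bot
import pickle,sys
n=sys.argv[1];d={}
for k in ("wrist","side","scene"):
    d[k]=(bot.state(),bot.grab_frame(k))
pickle.dump(d,open(f"f{n}.pkl","wb"))
im=d["wrist"][1]["img"][:,:,::-1]
z=lambda x,y:cv2.resize(im[y-20:y+20,x-20:x+20],None,fx=10,fy=10,interpolation=cv2.INTER_CUBIC)
cv2.imwrite(f"pics/wz{n}.png",np.hstack([z(255,166),z(390,166)]))
c=lambda k,x,y:cv2.resize(d[k][1]["img"][y:y+80,x:x+80,::-1],None,fx=5,fy=5,interpolation=cv2.INTER_CUBIC)
cv2.imwrite(f"pics/sc{n}.png",np.hstack([c("side",195,110),c("scene",427,155)]))
s=d["wrist"][0];f=d["wrist"][1]
Tt=np.eye(4);Tt[:3,:3]=R.from_rotvec(s["tool_rot"]).as_matrix();Tt[:3,3]=s["tool_pos"]
Ln=Tt@np.linalg.inv(toolT(np.eye(4),[0,0,.0285]))
T=portT([.5567,.2605],-.038)
print("holes",proj(tf(Ln,HOLE[:2]),f,s).round(1).tolist(),"tips",proj(tf(T,STUD[:2]),f,s).round(1).tolist())
E
python3 look.py 6
```

```text
7.8333 [0.5199 0.2626 0.2054] 0.0136 [-1.   0.  -5.2] [-0.04  0.9   0.04] [ 0.58 -0.36  1.76 -0.31  1.32  0.63]
(array([-0.73, -0.77,  1.53]), array([ 0.14, -0.1 , -0.02]))
holes [[388.9, 163.6], [252.5, 163.7]] tips [[380.5, 160.3], [258.7, 160.4]]
```

View pics/wz6.png

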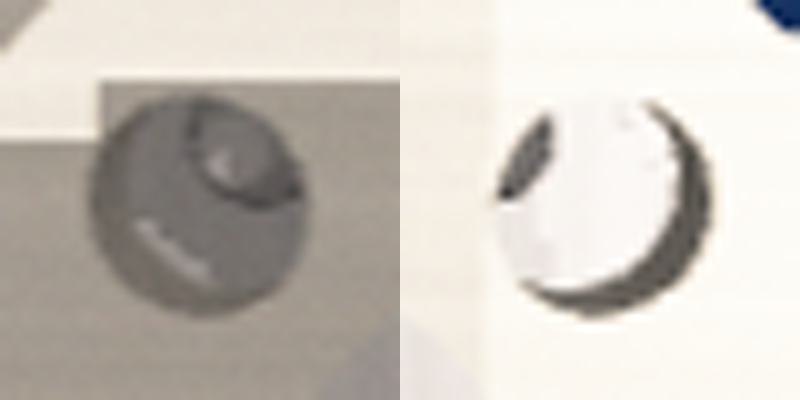

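View pics/sc6.png

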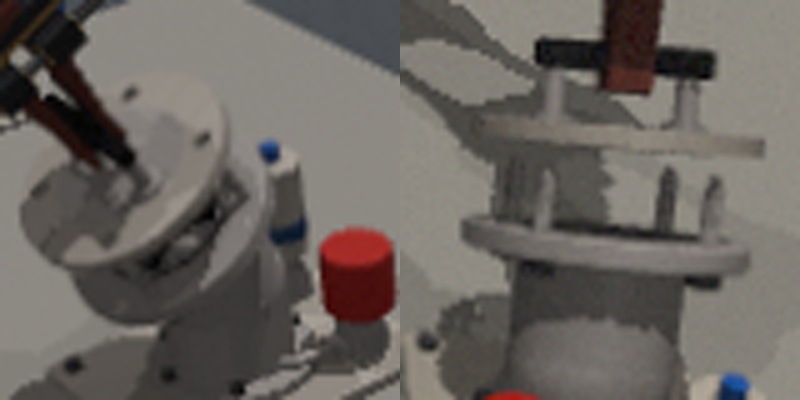

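Run:
```python
import pickle,numpy as np
a=pickle.load(open("f4.pkl","rb"))[1];b=pickle.load(open("f6.pkl","rb"))["wrist"];c=pickle.load(open("f1.pkl","rb"))[1]
print(pickle.load(open("f2.pkl","rb"))[1]["mount"]);print(a["mount"]);print(b[1]["mount"]);print(c["mount"])
```

```text
[[-9.14926423e-04 -9.68100859e-01 -2.50559155e-01  6.88180221e-02]
 [ 9.99999557e-01 -9.40880369e-04 -1.61994669e-05  6.83543986e-04]
 [-2.20063472e-04 -2.50559059e-01  9.68101291e-01 -1.62299431e-01]
 [ 0.00000000e+00  0.00000000e+00  0.00000000e+00  1.00000000e+00]]
[[-9.11591835e-04 -9.68099342e-01 -2.50565026e-01  6.88222314e-02]
 [ 9.99999558e-01 -9.39917355e-04 -6.61728081e-06  6.83434317e-04]
 [-2.29104232e-04 -2.50564922e-01  9.68099771e-01 -1.62287776e-01]
 [ 0.00000000e+00  0.00000000e+00  0.00000000e+00  1.00000000e+00]]
[[-6.56468133e-04 -9.67969584e-01 -2.51066631e-01  6.76922053e-02]
 [ 9.99999781e-01 -6.14083425e-04 -2.47161128e-04  8.96286467e-04]
 [ 8.50685975e-05 -2.51066738e-01  9.67969775e-01 -1.61813288e-01]
 [ 0.00000000e+00  0.00000000e+00  0.00000000e+00  1.00000000e+00]]
[[-6.65717489e-04 -9.67972293e-01 -2.51056162e-01  6.76715524e-02]
 [ 9.99999774e-01 -6.19568795e-04 -2.62857163e-04  8.89576317e-04]
 [ 9.88918870e-05 -2.51056280e-01  9.67972486e-01 -1.61826103e-01]
 [ 0.00000000e+00  0.00000000e+00  0.00000000e+00  1.00000000e+00]]
```

```bash
cat > rel.py <<'E'
# usage: rel.py n  hole/tip pixels -> tool coords
from h import *;import pickle
def rel(n,px,zt):
    s,f=pickle.load(open(f"f{n}.pkl","rb"))["wrist"];M=np.array(f["mount"])
    u=cv2.undistortPoints(np.array(px,float).reshape(-1,1,2),np.array(f["camera_matrix"]),np.array(f["distortion"])).reshape(-1,2)
    d=np.c_[u,np.ones(len(u))]@M[:3,:3].T;t=M[:3,3]
    return (t+d*((zt-t[2])/d[:,2])[:,None])*1000
E
python3 - <<'E'
from rel import *
# tool z: lid top at .0285-.0115=.017 ; stud tip plane: h=.0465 -> .0285+.0465-.036=.039
print(rel(6,[[254.4,166.1],[390,166.0]],.017));print(rel(6,[[257.6,161.1]],.039))
s,f=pickle.load(open("f6.pkl","rb"))["wrist"]
im=cv2.resize(f["img"][:,:,::-1][146:186,235:275],None,fx=16,fy=16,interpolation=cv2.INTER_CUBIC);cv2.imwrite("pics/q.png",im)
E
```

```text
[[ 40.93552238 -41.30821056  17.        ]
 [ 40.94381049  43.17614994  17.        ]]
[[ 41.14479138 -44.06260886  39.        ]]
```

View pics/q.png

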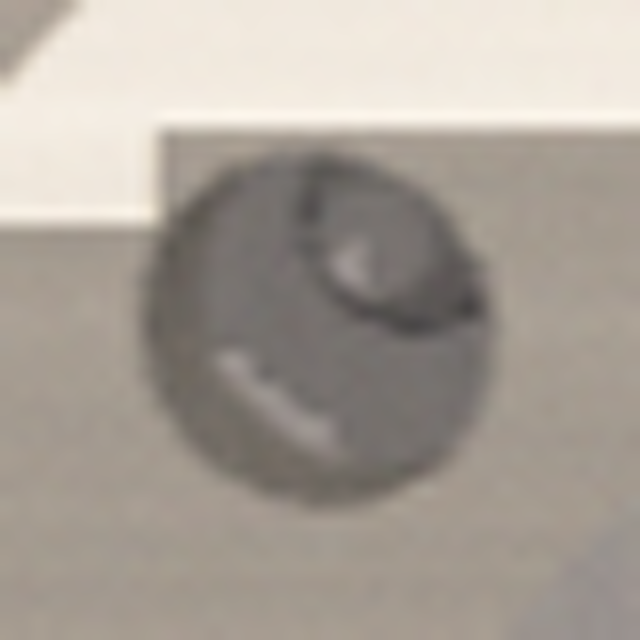

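Call:
send_rows(
  increments=[
    [[0.6,-1.9,2],[0.1,-0.1,0],0],
    [[0.6,-1.9,4.5],[0.1,-0.1,0],0],
    [[0.6,-1.9,4.5],[0.1,-0.1,0],0],
    [[0.6,-1.9,4.5],[0.1,-0.1,0],0],
  ],
)

```text
clock: 8.32
tool_pos: [0.5204, 0.2635, 0.2013]
tool_rot: [1.959, 1.886, 0.508]
force: [1.1, -0.2, -6.6]
width: 0.0135
```

```bash
python3 chk.py .040; python3 look.py 7
```

```text
8.3167 [0.5204 0.2635 0.2013] 0.0135 [ 1.1 -0.2 -6.6] [-0.03  0.89  0.01] [ 0.59 -0.36  1.76 -0.31  1.31  0.64]
(array([-1.65,  0.82,  2.77]), array([ 0.09, -0.05, -0.02]))
holes [[388.9, 163.6], [252.5, 163.7]] tips [[383.9, 162.3], [259.9, 162.4]]
```

View pics/wz7.png

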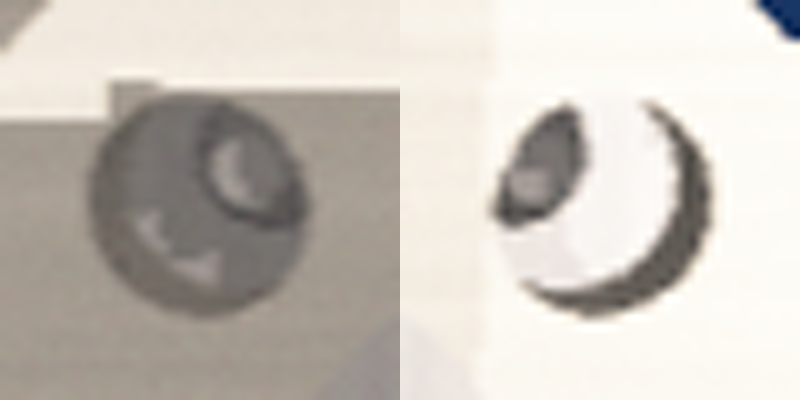

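View pics/sc7.png

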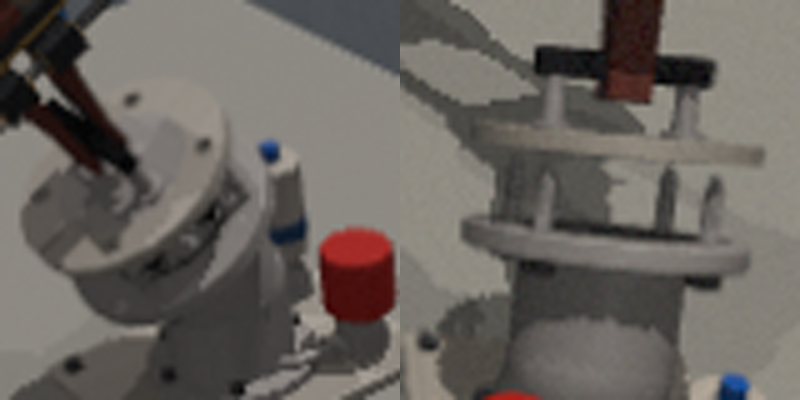

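Run:
```python
from rel import *
print(rel(7,[[254.4,166.1],[390,166.0]],.017));print(rel(7,[[258.2,162.2],[382.3,163.5]],.0353))
```

```text
[[ 40.93572671 -41.30825994  17.        ]
 [ 40.94398561  43.17623737  17.        ]]
[[ 40.87992227 -42.86613897  35.3       ]
 [ 39.93189443  42.12496828  35.3       ]]
```

Call:
send_rows(
  increments=[
    [[-0.5,-1.3,2],[0.1,0,0],0],
    [[-0.5,-1.3,5],[0.1,0,0],0],
    [[-0.5,-1.3,5],[0.1,0,0],0],
    [[-0.5,-1.3,5],[0.1,0,0],0],
  ],
)

```text
clock: 8.8
tool_pos: [0.5219, 0.2628, 0.1961]
tool_rot: [1.96, 1.887, 0.506]
force: [0.5, -0.2, -5.7]
width: 0.0137
```

```bash
python3 chk.py .037; python3 look.py 8
```

```text
8.8 [0.5219 0.2628 0.1961] 0.0137 [ 0.5 -0.2 -5.7] [-0.03  0.87 -0.03] [ 0.58 -0.35  1.77 -0.31  1.3   0.64]
(array([-0.98,  2.14,  0.53]), array([-0.02, -0.03, -0.02]))
holes [[388.9, 163.6], [252.5, 163.7]] tips [[387.7, 162.3], [260.3, 162.5]]
```

View pics/wz8.png

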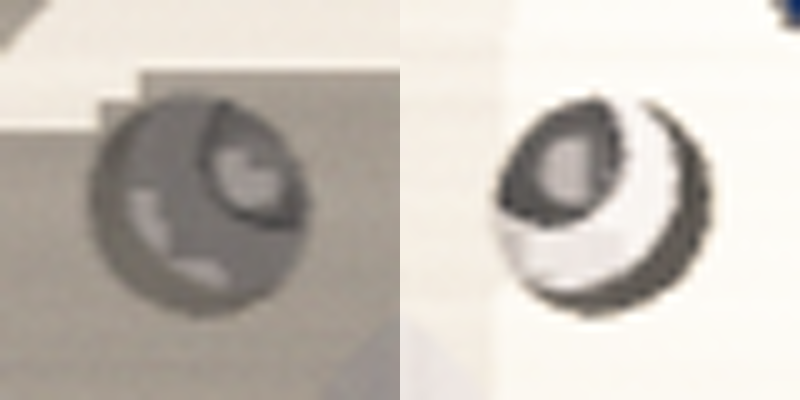

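View pics/sc8.png

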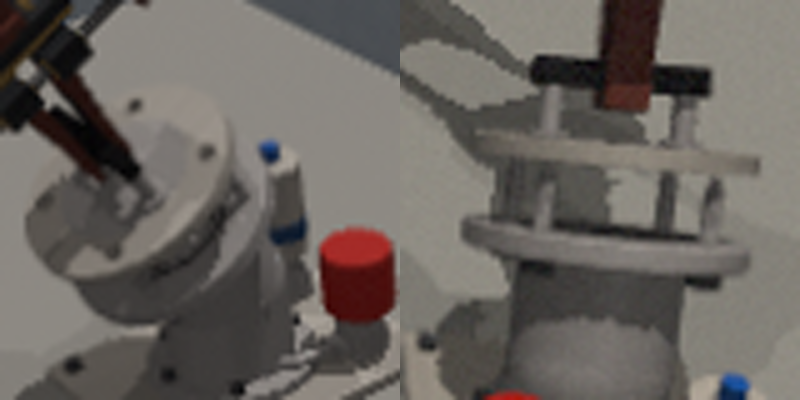

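Run:
```python
from rel import *
for z in (.030,.0275): print(rel(8,[[259.3,162.5],[386.5,162.3]],z))
```

```text
[[ 41.40021565 -40.96747058  30.        ]
 [ 41.47915816  43.77429129  30.        ]]
[[ 41.74289326 -40.42183599  27.5       ]
 [ 41.82080689  43.21545482  27.5       ]]
```

Call:
send_rows(
  increments=[
    [[0.5,0.5,1],[0,0,0],0],
    [[0.5,0.5,4],[0,0,0],0],
    [[0.5,0.5,6],[0,0,0],0],
    [[0.5,0.5,6],[0,0,0],0],
    [[0.5,0.5,6],[0,0,0],0],
  ],
)

```text
clock: 9.37
tool_pos: [0.5254, 0.2632, 0.1913]
tool_rot: [1.96, 1.886, 0.506]
force: [-0.2, -0.7, -5.9]
width: 0.0134
```

```bash
python3 chk.py .030; python3 look.py 9
```

```text
9.3667 [0.5254 0.2632 0.1913] 0.0134 [-0.2 -0.7 -5.9] [-0.04  0.85  0.01] [ 0.58 -0.34  1.77 -0.3   1.29  0.64]
(array([-1.52,  1.51,  1.64]), array([-0.01, -0.03, -0.02]))
holes [[388.9, 163.6], [252.5, 163.7]] tips [[388.6, 164.4], [257.5, 164.5]]
```

View pics/wz9.png

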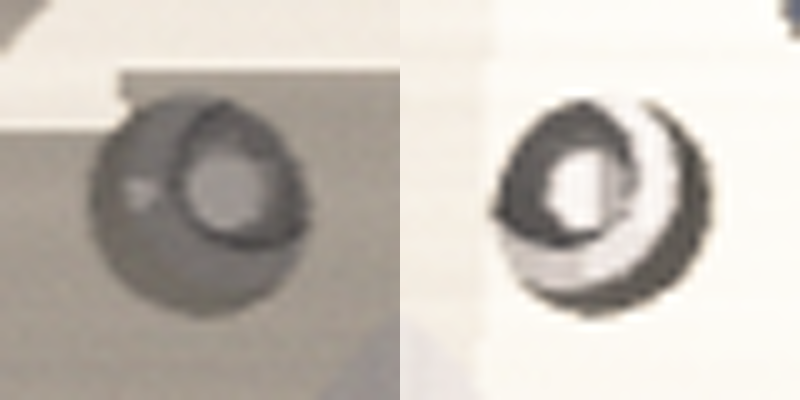

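View pics/sc9.png

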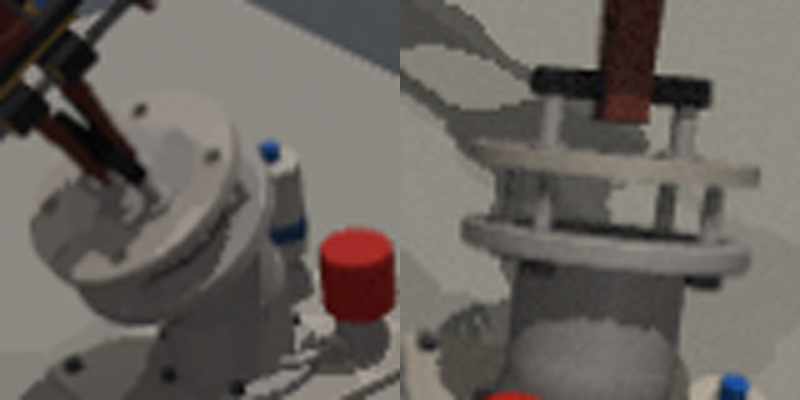

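Run:
```python
from rel import *
print(rel(9,[[257.1,164.35],[388.0,164.3]],.024)-rel(9,[[254.4,166.1],[390,166.0]],.017))
```

```text
[[0.08888224 0.16146177 7.        ]
 [0.05862057 0.29748358 7.        ]]
```

Call:
send_rows(
  increments=[
    [[0,0.2,2],[0,0,0],0],
    [[0,0.2,5],[0,0,0],0],
    [[0,0.2,8],[0,0,0],0],
    [[0,0.2,11],[0,0,0],0],
    [[0,0.2,12],[0,0,0],0],
    [[0,0.2,12],[0,0,0],0],
    [[0,0.2,12],[0,0,0],0],
  ],
)

```text
clock: 10.1
tool_pos: [0.5317, 0.2631, 0.1814]
tool_rot: [1.96, 1.886, 0.507]
force: [0.4, 0.3, -5.8]
width: 0.0137
```

```bash
python3 chk.py .020; python3 look.py 10
```

```text
10.1 [0.5317 0.2631 0.1814] 0.0137 [ 0.4  0.3 -5.8] [-0.02  0.92  0.02] [ 0.57 -0.33  1.77 -0.3   1.27  0.64]
(array([-1.63,  1.06, -0.09]), array([ 0.02, -0.05, -0.03]))
holes [[388.9, 163.6], [252.5, 163.7]] tips [[392.2, 167.3], [252.6, 167.5]]
```

View pics/wz10.png

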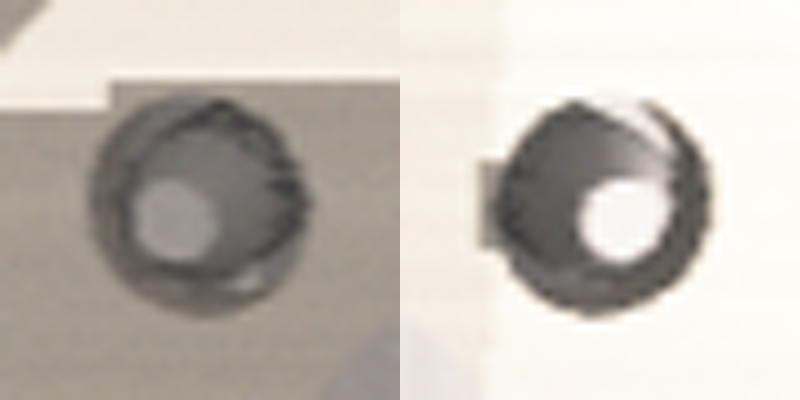

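View pics/sc10.png

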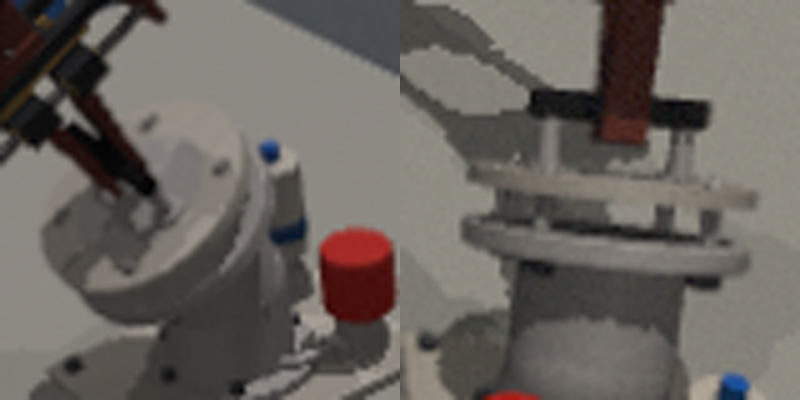

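Run:
```python
from rel import *
print(rel(10,[[252.05,167.55],[391.85,167.7]],.0125)-rel(10,[[254.4,166.1],[390,166.0]],.017))
```

```text
[[-0.21232212 -0.42027245 -4.5       ]
 [-0.36719758  0.12216707 -4.5       ]]
```

Call:
send_rows(
  increments=[
    [[-0.2,-0.1,2],[0,0,0],0],
    [[-0.2,-0.1,5],[0,0,0],0],
    [[-0.2,-0.1,8],[0,0,0],0],
    [[-0.2,-0.1,11],[0,0,0],0],
    [[-0.2,-0.1,14],[0,0,0],0],
    [[-0.2,-0.1,15],[0,0,0],0],
    [[-0.2,-0.1,15],[0,0,0],0],
    [[-0.2,-0.1,15],[0,0,0],0],
  ],
)

```text
clock: 10.92
tool_pos: [0.5391, 0.2627, 0.1687]
tool_rot: [1.96, 1.886, 0.507]
force: [0.4, 0.1, -6.0]
width: 0.0137
```

```bash
python3 chk.py .0; python3 look.py 11
```

```text
10.9167 [0.5391 0.2627 0.1687] 0.0137 [ 0.4  0.1 -6. ] [-0.01  0.9  -0.02] [ 0.56 -0.31  1.78 -0.3   1.24  0.64]
(array([-1.51,  0.93,  5.16]), array([ 0.04, -0.06, -0.04]))
holes [[388.9, 163.6], [252.5, 163.7]] tips [[398.1, 171.1], [246.2, 171.3]]
```

View pics/wz11.png

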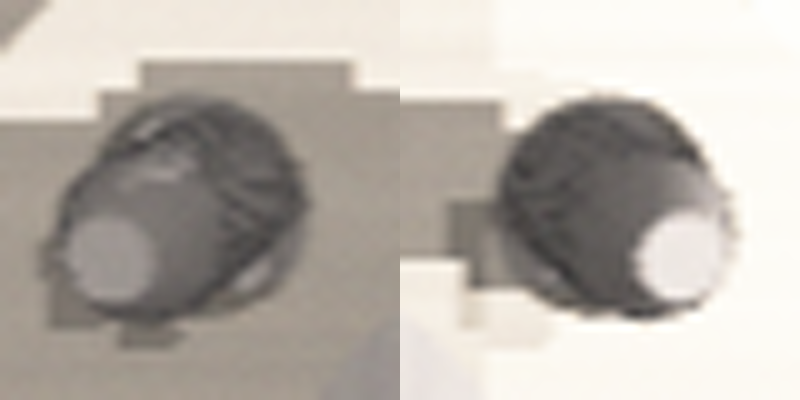

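View pics/sc11.png

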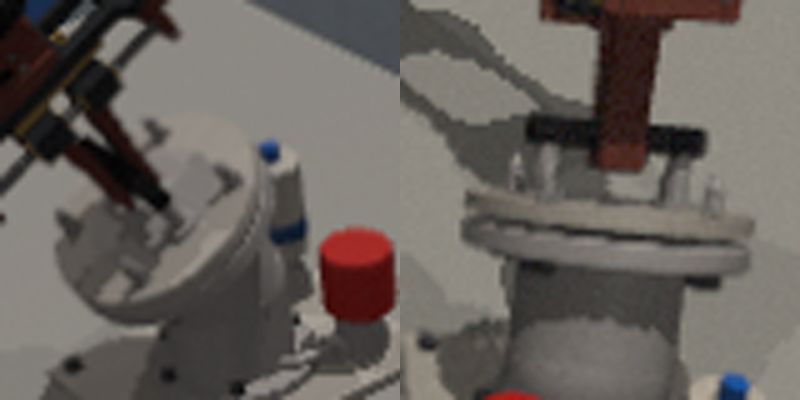

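Call:
send_rows(
  increments=[
    [[0,0,1],[0,0,0],0],
    [[0,0,2],[0,0,0],0],
    [[0,0,3],[0,0,0],0],
    [[0,0,4],[0,0,0],0],
    [[0,0,4.5],[0,0,0],0],
    [[0,0,4.5],[0,0,0],0],
  ],
)

```text
clock: 11.57
tool_pos: [0.5413, 0.2627, 0.1655]
tool_rot: [1.96, 1.886, 0.508]
force: [-3.4, 0.0, -3.7]
width: 0.0138
```

```bash
python3 chk.py .0; python3 look.py 12
```

```text
11.5667 [0.5413 0.2627 0.1655] 0.0138 [-3.4  0.  -3.7] [-0.11  1.2  -0.1 ] [ 0.56 -0.31  1.78 -0.3   1.23  0.63]
(array([-1.63,  0.6 ,  1.31]), array([ 0.07, -0.09, -0.05]))
holes [[388.9, 163.6], [252.5, 163.7]] tips [[399.3, 172.5], [243.8, 172.7]]
```

View pics/sc12.png

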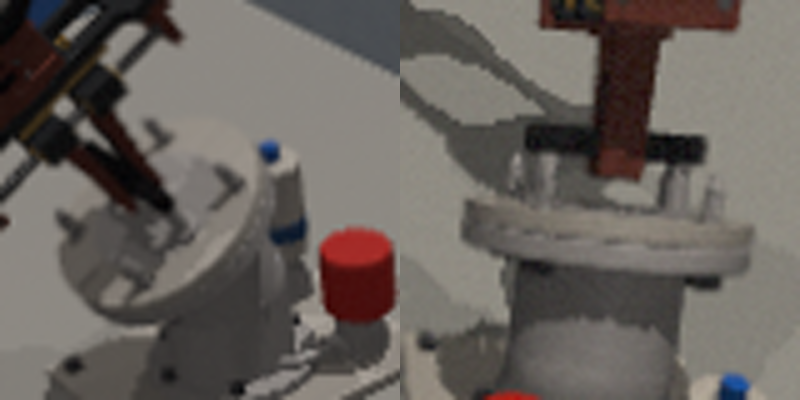

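Call:
send_rows(
  increments=[
    [[0,0,1],[0,0,0],0],
    [[0,0,2],[0,0,0],0],
    [[0,0,2.5],[0,0,0],0],
    [[0,0,2.5],[0,0,0],0],
  ],
)

```text
clock: 12.05
tool_pos: [0.5414, 0.2627, 0.1654]
tool_rot: [1.961, 1.886, 0.508]
force: [-19.3, -3.8, 7.1]
width: 0.0137
```

```bash
python3 chk.py .0; python3 look.py 13
```

```text
12.05 [0.5414 0.2627 0.1654] 0.0137 [-19.3  -3.8   7.1] [-0.63  2.52 -0.34] [ 0.56 -0.3   1.78 -0.3   1.23  0.63]
(array([-1.62,  0.61,  1.23]), array([ 0.02, -0.1 , -0.08]))
holes [[388.9, 163.6], [252.5, 163.7]] tips [[399.3, 172.4], [243.7, 172.8]]
```

View pics/sc13.png

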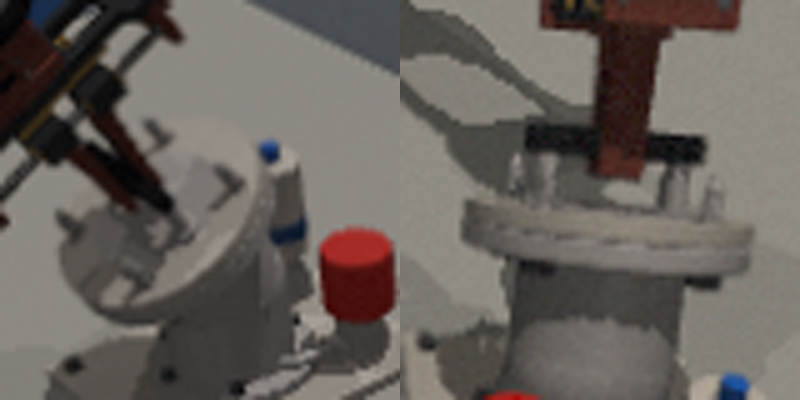

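Call:
send_rows(
  increments=[
    [[0,0,0],[0,0,0],0],
    [[0,0,0],[0,0,0],0],
    [[0,0,0],[0,0,0],0.3],
    [[0,0,0],[0,0,0],0.6],
    [[0,0,0],[0,0,0],0.6],
    [[0,0,0],[0,0,0],0.6],
    [[0,0,0],[0,0,0],0.6],
    [[0,0,0],[0,0,0],0.6],
    [[0,0,0],[0,0,0],0.6],
    [[0,0,0],[0,0,0],0.6],
  ],
  force=20,
)

```text
clock: 13.03
tool_pos: [0.5415, 0.2627, 0.1655]
tool_rot: [1.961, 1.886, 0.508]
force: [-0.2, -0.1, -0.6]
width: 0.0527
```

```bash
python3 chk.py .0; python3 look.py 14
```

```text
13.0333 [0.5415 0.2627 0.1655] 0.0527 [-0.2 -0.1 -0.6] [-0.06  0.27 -0.02] [ 0.56 -0.3   1.78 -0.3   1.23  0.63]
(array([-1.66,  0.51,  1.25]), array([ 0.03, -0.11, -0.08]))
holes [[388.9, 163.6], [252.5, 163.7]] tips [[399.1, 172.5], [243.5, 172.8]]
```

View pics/sc14.png

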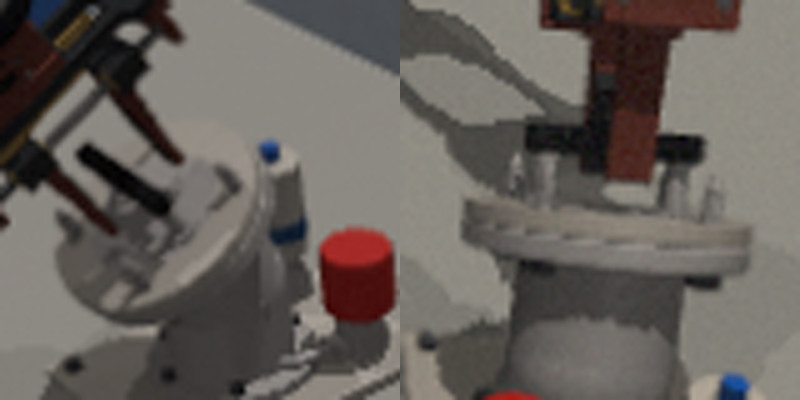

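Call:
send_rows(
  increments=[
    [[0,0,-8],[0,0,0],0.6],
    [[0,0,-25],[0,0,0],0.6],
    [[0,0,-50],[0,0,0],0.6],
    [[0,0,-80],[0,0,0],0.6],
    [[0,0,-110],[0,0,0],0.6],
    [[-10,0,-140],[0,0,0],1],
    [[-20,0,-160],[0,0,0],1],
    [[-30,0,-172],[0,0,0],1],
    [[-30,0,-172],[0,0,0],1],
    [[-30,0,-172],[0,0,0],1],
  ],
)

```text
clock: 14.02
tool_pos: [0.4543, 0.2355, 0.3147]
tool_rot: [1.961, 1.885, 0.51]
force: [0.8, 0.5, -0.2]
width: 0.0828
```

```bash
python3 look.py 15
python3 - <<'E'
from h import *;import pickle
d=pickle.load(open("f15.pkl","rb"));s,f=d["wrist"]
crop(f,200,60,440,240,3.3,"pics/w15.png")
T=portT([.5567,.2605],-.038);print(proj(tf(T,np.r_[STUD,HOLE]),f,s).round(1))
cv2.imwrite("pics/scene15.png",d["scene"][1]["img"][:,:,::-1])
E
```

```text
holes [[388.9, 163.6], [252.5, 163.7]] tips [[359.9, 118.6], [282.6, 118.8]]
[[359.9 118.6]
 [282.6 118.8]
 [285.3 193.9]
 [357.8 193.7]
 [357.3 118.8]
 [285.3 119.1]
 [287.7 189.2]
 [355.4 189. ]]
```

View pics/w15.png

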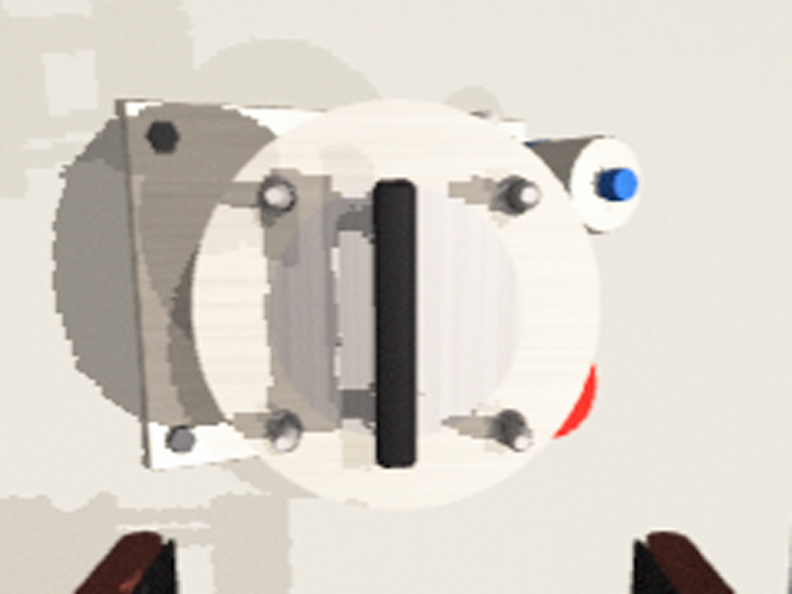

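View pics/sc15.png

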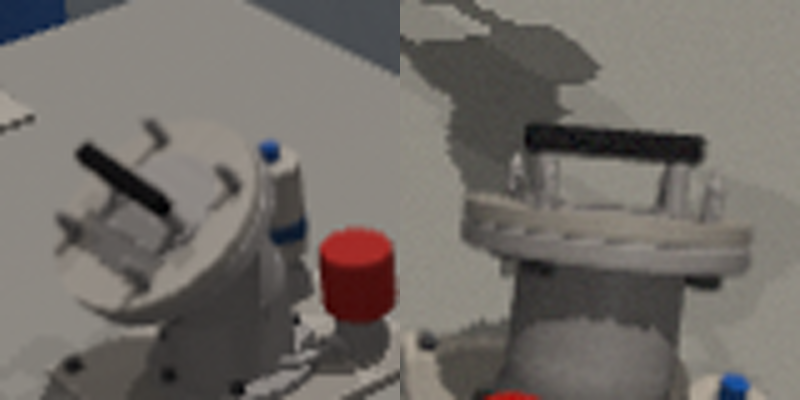

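View pics/scene15.png

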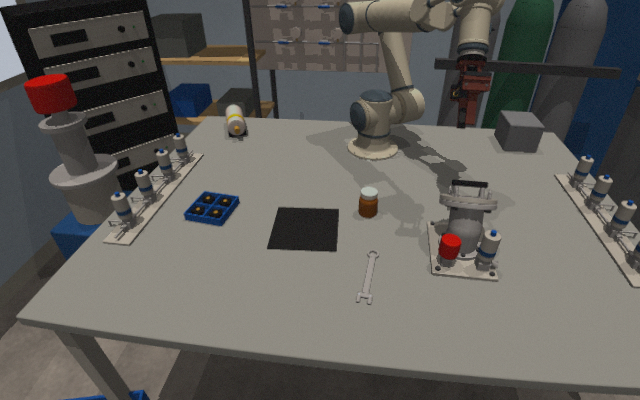

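The wrist view shows all four studs through the holes, at crop (278,195), (520,193), (285,433) and (516,430). The lid is flush, and the jar, wrench and tray sit at the same pixels as before. I'm handing the job in.

Run:
```python
from bench import bot
s=bot.state();print(s["clock"],abs(s["qvel"]).max(),s["force"])
print(bot.finish_job())
```

```text
14.1667 0.005592215874913967 [-0.64591156 -0.03572648 -0.26913217]
the job is handed in; nothing more can be done
None
```

The lid is on the slanted port with all four studs through its holes, and I let go of it and handed the job in at 14.2 s. The interface gives no verdict, so the result rests on my own checks.

I gripped the lid across its bar, turned it so the bar lay along the port's y, and lined the holes up with the stud tips using the wrist camera. Then I guided it down in the grip until it touched.

- **Seating:** pressing with about 20 N moved the lid no further. The final wrist, side and scene pictures show it parallel to the flange with only a thin, even line between them. I judged the gap and tilt by eye and did not measure them.
- **Alignment:** the holes and studs agreed to within about 0.4 mm the last time I measured them, with the lid about 20 mm above the face. I did not measure the lid's centre again after letting go.
- **Hands off:** the arm is backed about 170 mm off the port, touches nothing, and reads close to zero force.
- **Bystanders:** the tray, wrench and jar appear at the same picture positions as at the start.
- **Disagreement:** the reported tool pose and the wrist-camera mount disagreed with the pictures by about 1 to 2 mm. For the final fit I went by the pictures.

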